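# Purge and drain the rain gauge

## Task

Clear and drain the rain gauge: first squeeze the trigger of the upright purge grip all the way in and let it spring fully back. Then flip the safety catch of the drain lever all the way up out of the lever's path, pull the T-handled lever towards the robot as far as it goes, and finish while still holding it pulled there against its spring. Leave the bowl, the measuring cylinder, the scoop and the weight where they stand.

Things in the scene. Friction and masses are not known exactly. Their poses are not given: they have to be found in the camera images.
- purge: Fixed purge grip: base plate 90 x 110 x 10 mm with an upright black rubber post. Origin on the shelf under the plate, z up, its -x side to the robot, with some yaw. In its frame the post spans x -13 to 13, y -22 to +2, up to z = 130 mm, and never gives way. A steel bracket (x -13 to 13, y 2 to 24, up to z = 44 mm) carries the trigger.
- trigger (a joint): Steel trigger plate on the post's +y side, 20 mm wide (x), 8 mm thick, rising 82 mm from a hinge along x at y = 12, z = 35 mm of the purge frame. At 0 it leans 0.24 rad from upright, away from the post; squeezing it towards the post raises the joint to its stop at 0.20 rad. It springs back by itself; 65 mm above the hinge the spring gives about 3 N at rest, 7 N at the stop.
- trigger_pad (a point): Point in the trigger, mid-plane, 65 mm from its hinge, where a finger would press; moves with it. At this height (z about 100 mm) post and trigger together measure 54 mm at rest and 41 mm fully squeezed (then y -22 to +19 of the purge frame), so a gripper from above can squeeze both.
- drain: Fixed drain valve: base plate 10 mm thick, x -80 to 60, y -55 to 125 mm. Origin on the shelf right below the lever's hinge, z up, -x side to the robot, with some yaw. The lever's hinge axis runs along y at x = 0, z = 30 mm, between cheeks (x -20 to 20, y -20 to 20, up to z = 52 mm). Catch bracket: x -40 to -14, y 74 to 96, up to z = 98 mm.
- lever (a joint): Drain lever hinged along y of the drain frame. At 0 it leans 0.25 rad away from the robot (+x); pulled towards the robot (-x) the joint grows to its stop at 0.70 rad (leaning 0.45 rad to -x). Sprung: about 4 N at the crossbar at the start, 8 N at the stop; springs back to 0 when let go. While the catch is down it moves only about 0.05 rad.
- handle: The moving lever itself: a steel rod (14 mm diameter) with a round black crossbar on top (T handle). Origin on its hinge axis (z = 30 mm of the drain frame); axes as the drain frame's when the joint is 0, turning with the lever.
- crossbar (a point): Middle of the lever's black crossbar (18 mm diameter, 64 mm long along y), 115 mm from the lever's hinge: at rest at x = 28, y = 0, z = 141 mm of the drain frame, at full pull at x = -50, y = 0, z = 134 mm. Moves with the lever. It can be pinched from above with the jaws either side of the bar.
- catch (a joint): Steel safety catch hinged along x of the drain frame at y = 85, z = 85 mm. Its bar (8 x 90 x 14 mm) lies level from the hinge to -y just on the robot side of the lever rod (x about 0) and blocks it. Pushing its thumb tab to +y swings the bar up: the joint grows from 0 (it may start up to 0.15) to its stop at 1.5 rad (bar upright). Friction keeps it where it is left.
- catch_tab (a point): Point in the catch's thumb tab, mid-plane, 60 mm from the hinge. The tab, x -70 to -46 mm of the drain frame, 8 mm thick, rises 62 mm from the hinge, leaning 0.2 rad to -y at joint 0; at 1.5 rad it lies out to +y, 1.3 rad from upright. Moves with the catch; pushing it takes about 1.5 N.
- bowl: Bystander: brass bowl, 116 mm across, 45 mm high; origin under its centre.
- cylinder: Bystander: aluminium measuring cylinder, 52 mm diameter on a 68 mm foot, 150 mm high; origin under its centre.
- weight: Bystander: rusty steel weight, 56 mm diameter, 68 mm high with a knob; origin under its centre.
- scoop: Bystander: green plastic scoop, open tray 80 x 55 x 35 mm with a handle 100 mm long towards its -x; origin under the joint of the tray and handle.
- funnel: Fixed tin funnel in the shelf, 124 mm across at the rim, 52 mm high above the shelf; origin at its centre on the shelf.
Not all that is in view belongs to the job. Leave any pink or turquoise look-alike of the purge alone.

How it is judged:
By the outcome, as a careful person would: the job done as asked, in the order asked, and still so for the second after the job is handed in, while the arm keeps its last pose, push and grip.
It also fails if it takes over 64 s, if anything falls off the work surface, if the arm or the gripper's body presses on something with over 40 N, if the wrist force passes 120 N, or if a joint passes its speed limit or range.

## Robot

A 6-joint arm with a two-finger parallel gripper is mounted at the origin on the work surface. World frame = base frame: x ahead of the robot, y to its left, z up, the work surface at z = 0. Lengths are in m, angles in degrees, forces in N, time in s.
With the tool pointing down it reaches from about 0.325 to 0.85 m from the base axis. Payload 15.5 kg.
Tool frame: the origin (TCP) lies at the very end of the fingers, on their centre line; the grasp point (between the pads) lies arm.grip_depth behind it (arm.grip_depth is the distance from the TCP to the grasp point, in m); z points along the fingers, y is the direction in which the jaws open and shut (so a half turn about z gives the same grasp; the last joint's range is limited). The gripper opens to 91 mm and grips with 3 to 60 N. Pads are 32 mm wide; open, the fingers measure 118 mm over their backs; the gripper's body (76 mm by 178 mm) begins 60 mm behind the grasp point.
Start: joints at [-77.55, 28.281, 77.091, -0, 74.628, -5.472], TCP at [0.192, -0.595, 0.191] pointing down, gripper open.
Joint ranges: [-166.48, 166.48], [-47.26, 123.95], [12.59, 153.08], [-70.14, 250.14], [6.76, 159.57], [-176.63, 176.63]. Speed limits (degrees/s): [108.29, 108.29, 147.25, 172.46, 172.46, 172.46].

## Interface

Orientations are given as a 3x3 rotation matrix whose columns are the frame's x, y, z axes.
In Python, from rig import arm gives the robot as it stands. Calls block until the motion is done:
- arm.move_to(position, orientation): joint-space move of the TCP to a pose.
- arm.move_l(position, orientation=None, feed=0.15): straight line of the TCP; orientation=None keeps the orientation; feed is the mean speed in m/s.
- arm.move_joints(angles): joint-space move.
- arm.grip(opening): finger opening in m; the grip force is fixed at half the most; returns when the fingers have stopped.
- arm.sleep(seconds).
- arm.solve_ik(position, orientation): joint angles nearest the present ones, or None.
- arm.snapshot(name): name is "side" or "top"; returns the picture (400x640x3 uint8, red, green, blue); there is no depth.
- arm.get_calibration(name): a dict with "intrinsics" (3x3 intrinsics, pixels), "cam_to_world" (4x4, takes a point from camera to world coordinates). Camera axes: x right, y down, z forward; pixel columns grow to the right and rows downward; lengths in m; the calibration is good to about 2 mm. A picture is of the moment at which its call begins. get_calibration takes no time and is no camera call.
A pose or a line that the arm cannot do raises arm.Unreachable and nothing moves.
- arm.sign_off(): hands the job in, once; it reports no verdict.
Readings, each from a call of its own:
- arm.current_t(): time.
- arm.current_joint_positions(): joint angles.
- arm.current_dq(): joint speeds.
- arm.current_tau(): joint torques, N m.
- arm.current_ee_pos(): TCP position.
- arm.current_tool_rot(): TCP orientation.
- arm.current_force(): force on the tool from outside, world axes, zero at the start.
- arm.current_torque(): the same for the moment, N m.
- arm.current_width(): finger opening in m.
Only numpy, scipy, OpenCV 4.12 (cv2) and the standard library are available. Lean on these libraries where they do the work, as an engineer would, in place of code of your own. Each camera call takes 0.05 s, during which the arm holds its last target.

## Working session

There is one attempt and no reset: what is moved stays moved. The work goes in short steps, each a Python script; the robot and the scene stay as the last script left them, time stands still between calls to the robot, and variables do not carry over. Pictures are saved under pics/ and viewed, and the job is handed in when it is done.

```bash
ls; mkdir -p pics
python3 - <<'E'
from rig import arm
import cv2,numpy as np
for n in("side","top"):
    im=arm.snapshot(n); cv2.imwrite(f"pics/{n}0.png",im[:,:,::-1])
    c=arm.get_calibration(n);print(n,np.round(c["intrinsics"],1).tolist(),np.round(c["cam_to_world"],3).tolist())
print(arm.current_t(),arm.grip_depth,arm.current_tool_rot().round(3) if hasattr(arm.current_tool_rot(),'round') else arm.current_tool_rot())
E
```

```text
pics
side [[445.2, 0.0, 326.9], [0.0, 445.2, 197.1], [0.0, 0.0, 1.0]] [[-0.985, -0.096, 0.141, 0.451], [-0.171, 0.521, -0.836, 0.88], [0.007, -0.848, -0.53, 0.672], [0.0, 0.0, 0.0, 1.0]]
top [[458.9, 0.0, 321.6], [0.0, 458.9, 193.6], [0.0, 0.0, 1.0]] [[0.027, -0.996, 0.09, 0.491], [-0.999, -0.029, -0.014, -0.002], [0.017, -0.09, -0.996, 1.25], [0.0, 0.0, 0.0, 1.0]]
0.1 0.0188 [[ 0.951  0.308 -0.   ]
 [ 0.308 -0.951  0.001]
 [ 0.    -0.001 -1.   ]]
```

View pics/side0.png

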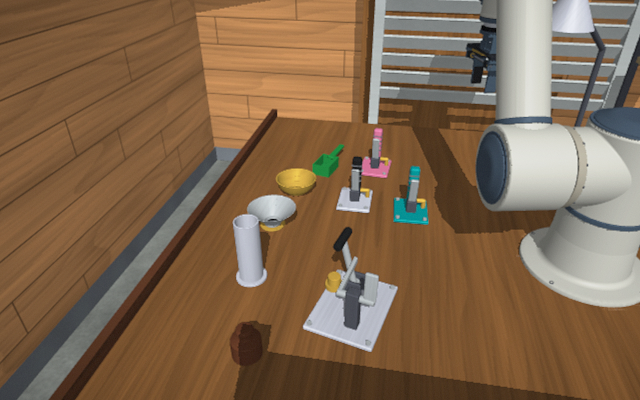

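View pics/top0.png

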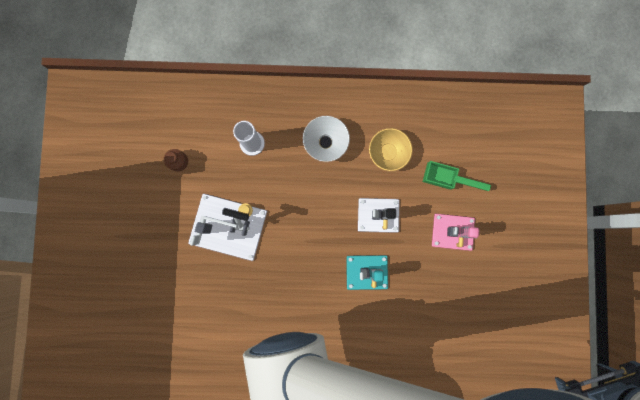

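Candidates for the purge in the top view are the white plate with black post at (379,214), the pink one at (453,232) and the turquoise one at (367,272). The description (black rubber post, and pink and turquoise are look-alikes) gives the white one. The drain is the large white plate at (228,226). I'll crop in close and measure the plates.

```bash
cat > h.py <<'E'
import numpy as np,cv2
from rig import arm
def ray(n,u,v):
    c=arm.get_calibration(n);K=np.array(c["intrinsics"]);T=np.array(c["cam_to_world"])
    return T[:3,3],T[:3,:3]@np.linalg.solve(K,[u,v,1.])
def onz(n,u,v,z):
    o,d=ray(n,u,v);return o+d*(z-o[2])/d[2]
def proj(n,p):
    c=arm.get_calibration(n);K=np.array(c["intrinsics"]);T=np.array(c["cam_to_world"])
    q=K@(T[:3,:3].T@(np.array(p)-T[:3,3]));return q[:2]/q[2]
def tri(u1,u2):
    o1,d1=ray("side",*u1);o2,d2=ray("top",*u2)
    d1=d1/np.linalg.norm(d1);d2=d2/np.linalg.norm(d2)
    s=np.linalg.lstsq(np.c_[d1,-d2],o2-o1,rcond=None)[0]
    a=o1+d1*s[0];b=o2+d2*s[1];return (a+b)/2,np.linalg.norm(a-b)
def crop(im,x0,x1,y0,y1,k,fn):
    cv2.imwrite(fn,cv2.resize(im[y0:y1,x0:x1],None,fx=k,fy=k,interpolation=cv2.INTER_CUBIC))
E
python3 - <<'E'
from h import *
t=cv2.imread("pics/top0.png");s=cv2.imread("pics/side0.png")
a=cv2.resize(t[185:270,180:280],(400,340),interpolation=cv2.INTER_CUBIC)
b=cv2.resize(t[190:240,345:415],(400,286),interpolation=cv2.INTER_CUBIC)
c=cv2.resize(s[220:355,300:405],(400,514),interpolation=cv2.INTER_CUBIC)
d=cv2.resize(s[145:220,325:385],(400,500),interpolation=cv2.INTER_CUBIC)
cv2.imwrite("pics/ct.png",np.hstack([a,np.pad(b,((0,54),(0,0),(0,0)))]))
cv2.imwrite("pics/cs.png",np.hstack([c,np.pad(d,((0,14),(0,0),(0,0)))]))
hsv=cv2.cvtColor(t,cv2.COLOR_BGR2HSV)
m=((hsv[:,:,1]<60)&(hsv[:,:,2]>140)).astype(np.uint8)
for nm,(x0,x1,y0,y1) in dict(drain=(180,275,185,270),purge=(350,408,190,240)).items():
    q=np.zeros_like(m);q[y0:y1,x0:x1]=m[y0:y1,x0:x1]
    p=cv2.findNonZero(q);r=cv2.minAreaRect(p);bx=cv2.boxPoints(r)
    P=np.array([onz("top",*k,.01) for k in bx])
    print(nm,r,bx.round(1).tolist());print(P.round(4).tolist(),np.linalg.norm(np.diff(P,axis=0),axis=1).round(4),P.mean(0).round(4))
    e=P[1]-P[0];print(np.degrees(np.arctan2(e[1],e[0])))
E
```

```text
drain ((226.92120361328125, 227.04566955566406), (67.76527404785156, 53.20733642578125), 14.931418418884277) [[187.3000030517578, 244.0], [201.0, 192.60000610351562], [266.5, 210.10000610351562], [252.8000030517578, 261.5]]
[[0.4579, 0.3356, 0.01], [0.5968, 0.3061, 0.01], [0.5546, 0.1278, 0.01], [0.4163, 0.1591, 0.01]] [0.142  0.1832 0.1418] [0.5064 0.2322 0.01  ]
-11.974750270650633
purge ((378.0, 215.0), (34.0, 40.0), 90.0) [[358.0, 198.0], [398.0, 198.0], [398.0, 232.0], [358.0, 232.0]]
[[0.5944, -0.1187, 0.01], [0.5975, -0.2275, 0.01], [0.5054, -0.2287, 0.01], [0.5025, -0.1205, 0.01]] [0.1089 0.0921 0.1082] [ 0.55   -0.1738  0.01  ]
-88.35590352976534
```

View pics/ct.png

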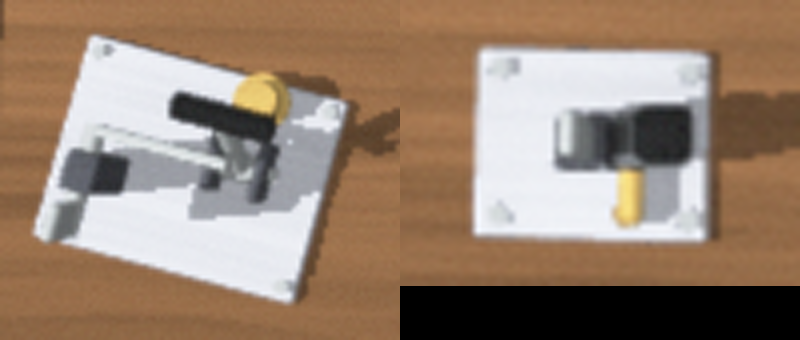

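View pics/cs.png

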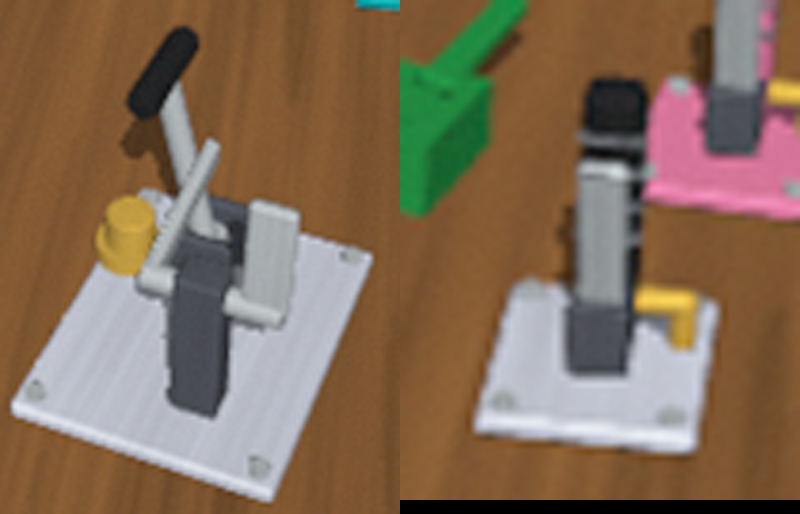

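The crops show the white purge with its black post (top 382,214) and trigger plate on the left (+y). The drain has its black crossbar at about (236,213), the catch bar across the rod, and the tab near (195,240). I'll refine the poses and check them by projecting known points onto both views.

```bash
cat >> h.py <<'E'
def Rz(a):
    c,s=np.cos(a),np.sin(a);return np.array([[c,-s,0],[s,c,0],[0,0,1.]])
E
python3 - <<'E'
from h import *
t=cv2.imread("pics/top0.png");s=cv2.imread("pics/side0.png")
hsv=cv2.cvtColor(t,cv2.COLOR_BGR2HSV)
m=((hsv[:,:,1]<60)&(hsv[:,:,2]>140)).astype(np.uint8)
# purge: edges via line fits in plate mask (subpixel, on z=.01)
g=cv2.cvtColor(t,cv2.COLOR_BGR2HSV)[:,:,1].astype(float)  # saturation: plate low, wood high
def edge(vals,lo):  # crossing of threshold 
    th=80
    for i in range(len(vals)-1):
        if vals[i]>th>=vals[i+1]: return lo+i+(vals[i]-th)/(vals[i]-vals[i+1])
pts={}
pts['+x']=[(c,edge(g[190:212,c],190)) for c in range(362,395)]
pts['-x']=[(c,240-edge(g[240:222:-1,c],0)) for c in range(362,380)]
pts['+y']=[(edge(g[r,350:372],350),r) for r in range(202,228)]
L={}
for k,v in pts.items():
    v=[p for p in v if None not in p];P=np.array([onz("top",*p,.01)[:2] for p in v],np.float32)
    f=cv2.fitLine(P,cv2.DIST_HUBER,0,.001,.001).ravel();L[k]=f
    a=np.degrees(np.arctan2(f[1],f[0]));print(k,a,f[2:],len(v))
# drain & purge projections
def draw(o,yaw,pl,nm,out):
    R=Rz(yaw)
    for p in pl:
        w=np.array([*o,0])+R@(np.array(p)/1000)
        for n in out: q=proj(n,w); cv2.circle(out[n],tuple(int(round(x*16*1)) for x in q),16,(0,0,255),-1,cv2.LINE_AA,4); print(nm,p,n,q.round(1))
out={"top":t,"side":s}
draw((.5089,.1959),np.radians(-12),[(28,-32,141),(28,32,141),(-80,125,10),(60,125,10),(60,-55,10),(-80,-55,10),(-58,85-12,85+61),(-40,74,98),(-14,96,98)],"D",out)
draw((.550,-.1738),np.radians(.7),[(45,55,10),(-45,55,10),(45,-55,10),(-45,-55,10),(-13,2,130),(13,-22,130),(-13,-22,130),(13,2,130),(0,12+82*np.sin(.24),35+82*np.cos(.24))],"P",out)
a=cv2.resize(t[185:270,180:280],(400,340),interpolation=cv2.INTER_CUBIC)
b=cv2.resize(t[190:240,345:415],(400,286),interpolation=cv2.INTER_CUBIC)
c=cv2.resize(s[220:355,300:405],(400,514),interpolation=cv2.INTER_CUBIC)
d=cv2.resize(s[145:220,325:385],(400,500),interpolation=cv2.INTER_CUBIC)
cv2.imwrite("pics/ct2.png",np.hstack([a,np.pad(b,((0,54),(0,0),(0,0)))]))
cv2.imwrite("pics/cs2.png",np.hstack([c,np.pad(d,((0,14),(0,0),(0,0)))]))
E
```

```text
+x -89.96029 [ 0.5968169  -0.18639053] 33
-x -89.73943 [ 0.503991   -0.15049693] 18
+y -0.4981053 [ 0.5533886  -0.11742575] 26
D (28, -32, 141) top [247.7 217.1]
D (28, -32, 141) side [347.9 230.4]
D (28, 32, 141) top [221.9 210.9]
D (28, 32, 141) side [336.6 248.9]
D (-80, 125, 10) top [187.6 244.5]
D (-80, 125, 10) side [372.8 349.7]
D (60, 125, 10) top [201.1 193.8]
D (60, 125, 10) side [302.4 327. ]
D (60, -55, 10) top [265.9 209.5]
D (60, -55, 10) side [335.9 268.9]
D (-80, -55, 10) top [253.  260.4]
D (-80, -55, 10) side [397.3 285.5]
D (-58, 73, 146) top [195.5 241.8]
D (-58, 73, 146) side [374.1 271.8]
D (-40, 74, 98) top [202.  234.4]
D (-40, 74, 98) side [362.8 289.6]
D (-14, 96, 98) top [196.1 222.1]
D (-14, 96, 98) side [345.3 293.7]
P (45, 55, 10) top [357.8 198. ]
P (45, 55, 10) side [336.1 207.2]
P (-45, 55, 10) top [357.6 231.3]
P (-45, 55, 10) side [369.3 210.3]
P (45, -55, 10) top [398.3 198.7]
P (45, -55, 10) side [341.4 186.8]
P (-45, -55, 10) top [398.3 231.9]
P (-45, -55, 10) side [372.3 189.5]
P (-13, 2, 130) top [384.  218.1]
P (-13, 2, 130) side [361.4 160.6]
P (13, -22, 130) top [393.8 207.6]
P (13, -22, 130) side [352.6 155.8]
P (-13, -22, 130) top [393.8 218.3]
P (-13, -22, 130) side [362.2 156.5]
P (13, 2, 130) top [384.  207.5]
P (13, 2, 130) side [351.6 159.8]
P (0, np.float64(31.491615367025034), np.float64(114.64971393786644)) top [371.2 212.9]
P (0, np.float64(31.491615367025034), np.float64(114.64971393786644)) side [355.1 170.5]
```

View pics/ct2.png

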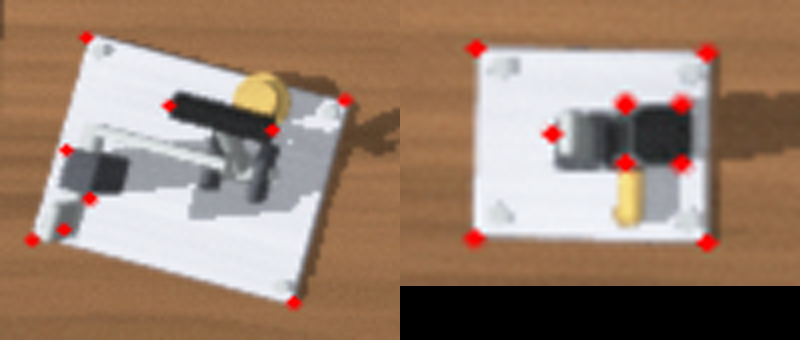

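View pics/cs2.png

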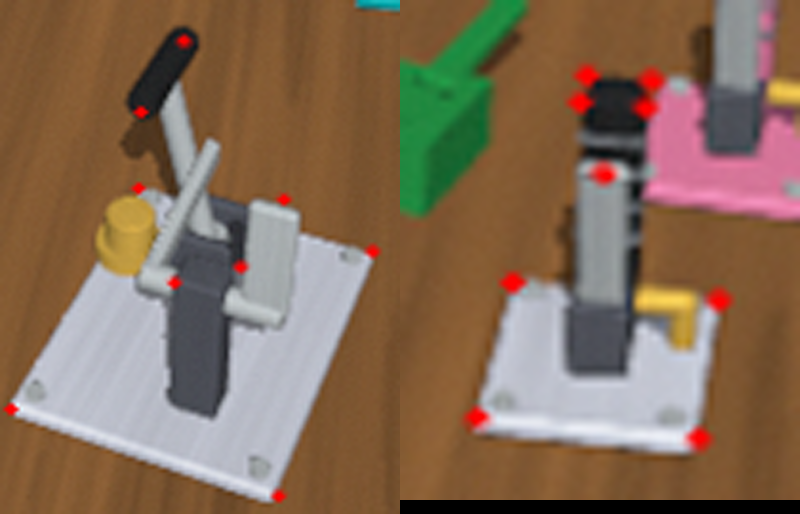

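Projections match both views to within about 1 px, so the purge is at (0.550,-0.1735) with yaw about 0° and the drain at (0.509,0.196) with yaw -12°. Next is an IK precheck, then the purge squeeze.

```bash
cat >> h.py <<'E'
PO=np.array([.550,-.1735,0]);DO=np.array([.5089,.1959,0]);DY=np.radians(-12);DR=Rz(DY)
def D(x,y,z): return DO+DR@(np.array([x,y,z])/1000)
def ori(ydir,z=(0,0,-1)):
    z=np.array(z,float);y=np.array(ydir,float);z/=np.linalg.norm(z);y/=np.linalg.norm(y);return np.c_[np.cross(y,z),y,z]
RP=ori([0,-1,0]); RC=ori(-DR[:,1])
def lev(q,s=1,back=0):   # tool pose pinching the crossbar at joint q ; back = retreat m
    l=.25-q; u=DR@np.array([np.sin(l),0,np.cos(l)])   # hinge->bar
    yd=DR@np.array([np.cos(l),0,-np.sin(l)])*s
    H=DO+[0,0,.03]
    return H+u*(.115-arm.grip_depth+back), ori(yd,-u)
E
python3 - <<'E'
from h import *
print(RP)
for p in ([.55,-.175,.25],[.55,-.175,.081]): print(arm.solve_ik(p,RP))
for p in (D(-62,35,250),D(-62,35,125),D(-62,115,100)): print(p,arm.solve_ik(p,RC))
for s in(1,-1):
  for q,b in((0,.1),(0,0),(.35,0),(.72,0)): print(s,q,arm.solve_ik(*lev(q,s,b)))
arm.move_to([.55,-.175,.25],RP); arm.move_l([.55,-.175,.082],feed=.1)
print(arm.current_t(),arm.current_ee_pos(),arm.current_force(),arm.current_width())
for w in (.07,.06,.052,.046):
    arm.grip(w);print(w,arm.current_width(),arm.current_force(),arm.current_ee_pos())
for n in("side","top"): cv2.imwrite(f"pics/{n}1.png",arm.snapshot(n)[:,:,::-1])
s=cv2.imread("pics/side1.png");crop(s,300,420,80,220,4,"pics/s1c.png");print(arm.current_t())
E
```

```text
[[ 1.  0.  0.]
 [ 0. -1.  0.]
 [ 0.  0. -1.]]
[-2.35771953e+01  2.14145268e+01  7.91754842e+01 -2.54444375e-14
  7.94099889e+01  6.64228047e+01]
[-2.35771953e+01  3.18088430e+01  9.09403465e+01 -2.54444375e-14
  5.72508105e+01  6.64228047e+01]
[0.45553176 0.24302569 0.25      ] [ 2.14511166e+01  1.61911736e+01  8.72572298e+01 -2.54444375e-14
  7.65515966e+01  1.23451117e+02]
[0.45553176 0.24302569 0.125     ] [ 2.14511166e+01  2.42585608e+01  9.69551223e+01 -2.54444375e-14
  5.87863169e+01  1.23451117e+02]
[0.47216469 0.3212775  0.1       ] [ 2.82424886e+01  2.99606229e+01  9.08152315e+01 -2.54444375e-14
  5.92241456e+01  1.30242489e+02]
1 0 [ 9.30789526 31.07313282 69.05835723  5.16620632 93.23654524 20.9948962 ]
1 0 [10.10885228 34.49057216 78.99079728  5.42763416 79.87288207 20.52791044]
1 0.35 [17.20399857 23.65938932 98.3507948  -3.49513477 53.0358333  31.18528777]
1 0.72 [ 29.78839111  20.60229522 117.39073071 -41.1175019   27.31809912
  76.34393056]
-1 0 [   9.30789526   31.07313282   69.05835723    5.16620632   93.23654524
 -159.0051038 ]
-1 0 [  10.10885228   34.49057216   78.99079728    5.42763416   79.87288207
 -159.47208956]
-1 0.35 [  17.20399857   23.65938932   98.3507948    -3.49513477   53.0358333
 -148.81471223]
-1 0.72 [  29.78839111   20.60229522  117.39073071  -41.1175019    27.31809912
 -103.65606944]
3.9333 [ 0.55030892 -0.17511796  0.08246026] [ 1.00697371  0.17329572 -0.15414466] 0.09089915878868451
0.07 0.07014927136353559 [0.09774609 0.77616191 0.10761194] [ 0.55001882 -0.17500394  0.08202204]
0.06 0.060090498371314256 [0.30886393 3.28173275 2.426068  ] [ 0.54998734 -0.17472319  0.08205751]
0.052 0.052033281887436396 [-0.07504792  3.98541185  3.36245198] [ 0.54999727 -0.17501573  0.08202652]
0.046 0.04632209887959245 [ -4.00441466 -21.55801292  -3.5170585 ] [ 0.55005939 -0.17794806  0.0819606 ]
5.6167
```

View pics/s1c.png

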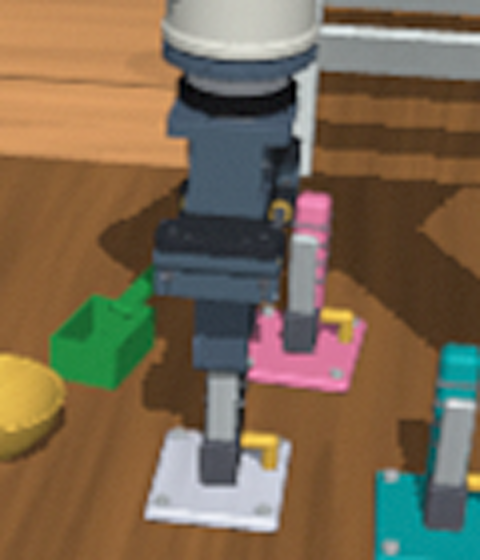

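The gripper is on the correct (white) purge. The -22 N shows the post finger touched first, so the post face is at about y = -0.201, 4 mm further than assumed. I'll re-centre and complete the squeeze.

Run:
```python
from h import *
arm.move_l([.55,-.1806,.082],feed=.03);print(arm.current_width(),arm.current_force(),arm.current_ee_pos())
for w in (.043,.0405,.037):
    arm.grip(w);arm.sleep(.15);print(w,arm.current_width(),arm.current_force(),arm.current_ee_pos())
arm.sleep(.3);print(arm.current_width(),arm.current_t(),arm.current_force())
```

```text
0.045999683546235466 [0.30868237 5.2210015  2.83155386] [ 0.54995707 -0.18032877  0.08196375]
0.043 0.04276526963641468 [0.20697411 5.56426571 5.40038816] [ 0.54995614 -0.18003581  0.08200736]
0.0405 0.04061592090601693 [-0.74855422  0.20993201  3.59491663] [ 0.54998215 -0.18065587  0.08204086]
0.037 0.04082804553391156 [-2.56452595 -2.82643158  4.64645169] [ 0.54999496 -0.18078487  0.08203577]
0.04059715057824155 7.45 [-3.01311039 -2.99460654  5.28667195]
```

The jaws are stalled at 40.7 mm (spec 41 mm) with 30 N grip and balanced forces, so the trigger is fully in. I'll release, lift and check.

Run:
```python
from h import *
arm.grip(.091);arm.sleep(.3);print(arm.current_force(),arm.current_width())
arm.move_l([.55,-.1806,.24],feed=.2)
arm.move_to(D(-62,30,250),RC)
for n in("side","top"): cv2.imwrite(f"pics/{n}2.png",arm.snapshot(n)[:,:,::-1])
s=cv2.imread("pics/side2.png");t=cv2.imread("pics/top2.png");s0=cv2.imread("pics/side0.png")
f=lambda i:cv2.resize(i,(390,480),interpolation=cv2.INTER_CUBIC)
cv2.imwrite("pics/c2.png",np.hstack([f(s0[145:220,325:386]),f(s[145:220,325:386])]));print(arm.current_t(),arm.current_ee_pos())
```

```text
[-0.22651252  0.38191739 -0.32265164] 0.09071758831486458
11.2667 [0.45499648 0.23743126 0.24986869]
```

View pics/c2.png

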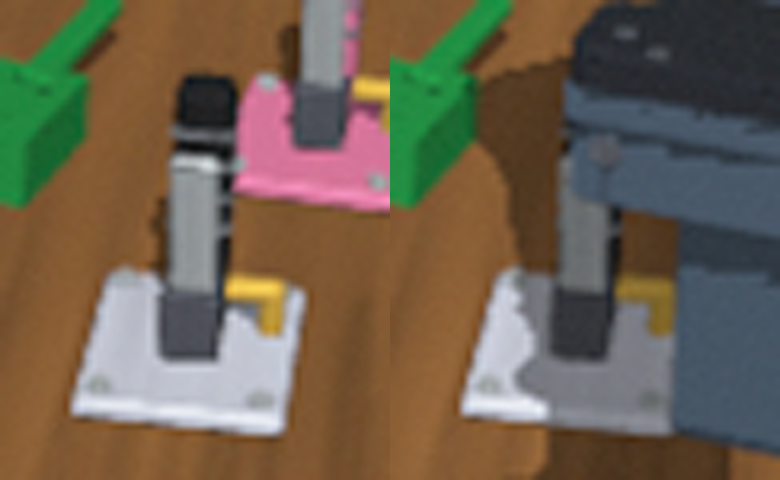

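View pics/side2.png

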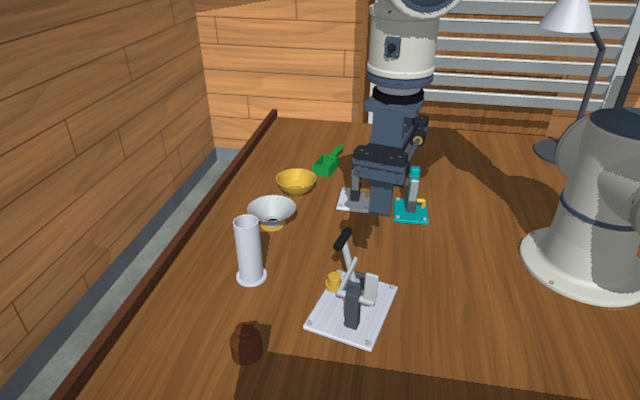

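The lower part of the trigger looks as before, though the gripper hides its top at (358,165), so I'll re-check that later. The bystanders are unmoved. Next is the catch.

Run:
```python
from h import *
arm.grip(0.0);print(arm.current_width())
arm.move_l(D(-62,35,125),RC,feed=.2);print(arm.current_force())
hf=13.5
for a in (-.1,.1,.3,.5,.7,.9,1.1,1.2,1.3,1.33):
    r=48;y=85+r*np.sin(a)-4*np.cos(a)-hf;z=85+r*np.cos(a)+4*np.sin(a)
    z=min(z,125)
    arm.move_l(D(-62,y,z),RC,feed=.06)
    print(a,round(y),round(z),np.round(DR.T@np.array(arm.current_force()),1))
for n in("side","top"): cv2.imwrite(f"pics/{n}3.png",arm.snapshot(n)[:,:,::-1])
crop(cv2.imread("pics/side3.png"),290,420,180,360,3,"pics/c3.png");print(arm.current_t(),arm.current_ee_pos())
```

```text
0.0007602624059798831
[0.65649825 0.08467523 0.25363228]
-0.1 63 125 [ 0.3 -0.9 -0. ]
0.1 72 125 [-0.4 -0.5 -0.1]
0.3 82 125 [ 0.6 -1.  -0.2]
0.5 91 125 [ 0.5 -1.3 -0.1]
0.7 99 124 [ 0.1 -0.1 -0.2]
0.9 107 118 [0.4 0.6 0. ]
1.1 112 110 [-0.  -0.7 -0.9]
1.2 115 106 [-0.6  0.9  0.3]
1.3 117 102 [-0.2 -0.1 -0.1]
1.33 117 100 [ 0.   0.3 -0.2]
16.6917 [0.47263744 0.32340541 0.10039036]
```

View pics/c3.png

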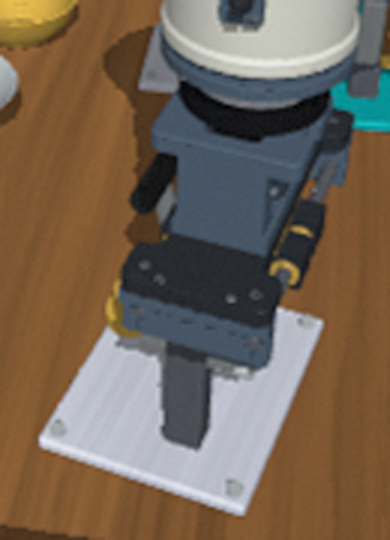

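The view is hidden by the gripper and the late forces are near zero, so contact at the end is uncertain. I'll push further outward and watch for the stop.

Run:
```python
from h import *
for y,z in ((121,100),(125,100),(128,100),(128,98),(128,96)):
    arm.move_l(D(-62,y,z),RC,feed=.05)
    f=np.round(DR.T@np.array(arm.current_force()),1);print(y,z,f)
    if abs(f).max()>8: break
arm.move_l(D(-62,100,200),RC,feed=.2)
arm.move_to(D(-62,-60,260),RC)
for n in("side","top"): cv2.imwrite(f"pics/{n}4.png",arm.snapshot(n)[:,:,::-1])
a=cv2.resize(cv2.imread("pics/side4.png")[210:355,290:410],(400,483));b=cv2.resize(cv2.imread("pics/top4.png")[180:270,175:275],(400,360))
cv2.imwrite("pics/c4.png",np.hstack([a,np.pad(b,((0,123),(0,0),(0,0)))]));print(arm.current_t())
for r in (60,): 
    for a in (1.3,1.1,.9): print(a,proj("side",D(-58,85+r*np.sin(a),85+r*np.cos(a))),"bar tip",proj("side",D(-8,85-90*np.cos(a+.2),85+90*np.sin(a+.2))))
```

```text
121 100 [-0.5  0.6 -0.7]
125 100 [-0.5  0.2  0.4]
128 100 [ 0.6 -0.4  0.3]
128 98 [-1.  -0.8  0.6]
128 96 [ 0.2 -0.5 -0.9]
19.45
1.3 [360.49957193 317.72246823] bar tip [346.72034349 254.06760942]
1.1 [361.61327191 311.23673527] bar tip [350.00823723 249.54445768]
0.9 [363.09316425 304.310293  ] bar tip [352.92670762 246.9980278 ]
```

View pics/c4.png

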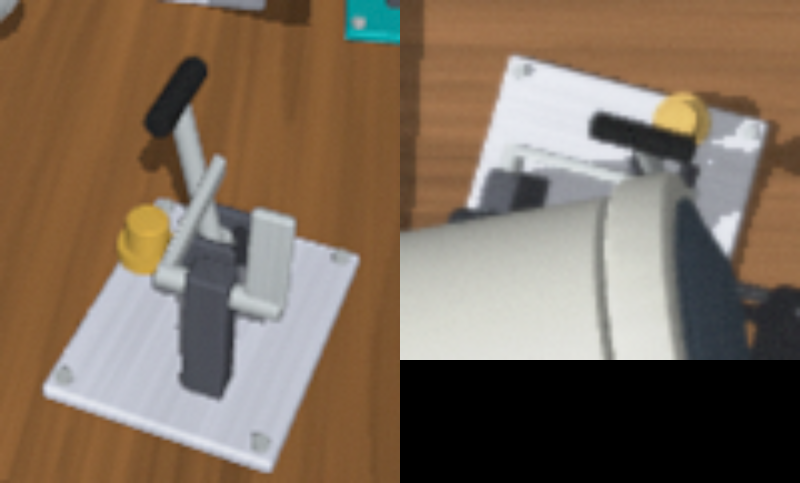

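The catch has not moved: the tab is still upright at side (371,288), although the finger should have swept through it. I'll look at the picture taken during the push before retrying.

Run:
```python
from h import *
a=cv2.resize(cv2.imread("pics/side3.png")[230:340,300:400],(400,440),interpolation=cv2.INTER_CUBIC);b=cv2.resize(cv2.imread("pics/top3.png")[170:290,150:250],(380,456),interpolation=cv2.INTER_CUBIC)
cv2.imwrite("pics/c5.png",np.hstack([a,b[:440]]))
print(proj("side",D(-62,117,100)),proj("top",D(-62,117,100)))
```

```text
[367.31760556 308.33720539] [182.67345091 238.92455946]
```

View pics/c5.png

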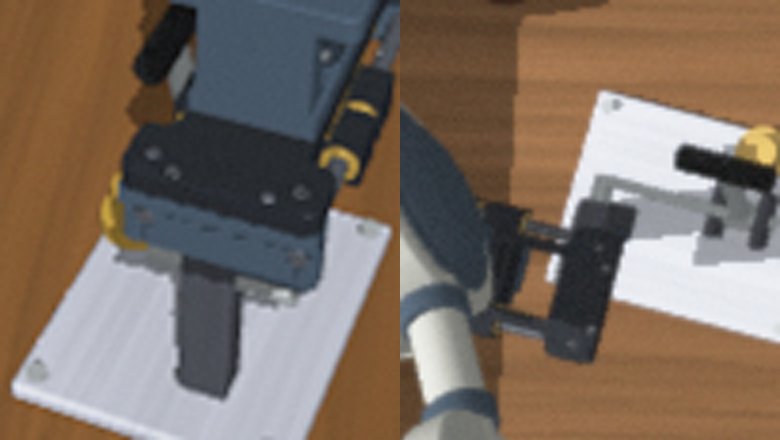

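Run:
```python
from h import *
for a,b in((38,89),(89,38)):
  for sx in(-1,1):
    for sy in (-1,1):
      p=D(-62+sx*a,117+sy*b,179);print(sx*a,sy*b,proj("side",p).round(),proj("top",p).round())
for p in((-62,104,100),(-62,130,100),(-62,130,140),(-62,117,179)):print(p,proj("side",D(*p)).round(),proj("top",D(*p)).round())
t=cv2.imread("pics/top3.png");crop(t,60,260,150,330,3.5,"pics/t3.png")
print(arm.current_tool_rot().round(3),arm.current_width(),arm.current_ee_pos(),D(-62,-60,260))
```

```text
-38 -89 [405. 248.] [206. 264.]
-38 89 [377. 319.] [131. 246.]
38 -89 [364. 238.] [215. 232.]
38 89 [328. 304.] [140. 214.]
-89 -38 [429. 273.] [179. 281.]
-89 38 [419. 305.] [147. 273.]
89 -38 [328. 248.] [199. 206.]
89 38 [311. 274.] [167. 198.]
(-62, 104, 100) [370. 303.] [188. 240.]
(-62, 130, 100) [365. 314.] [178. 238.]
(-62, 130, 140) [366. 296.] [173. 238.]
(-62, 117, 179) [370. 274.] [173. 239.]
[[ 0.978 -0.207 -0.001]
 [-0.207 -0.978 -0.   ]
 [-0.001  0.    -1.   ]] 0.0006095204846223252 [0.43582429 0.1508591  0.25915607] [0.43578015 0.15010167 0.26      ]
```

View pics/t3.png

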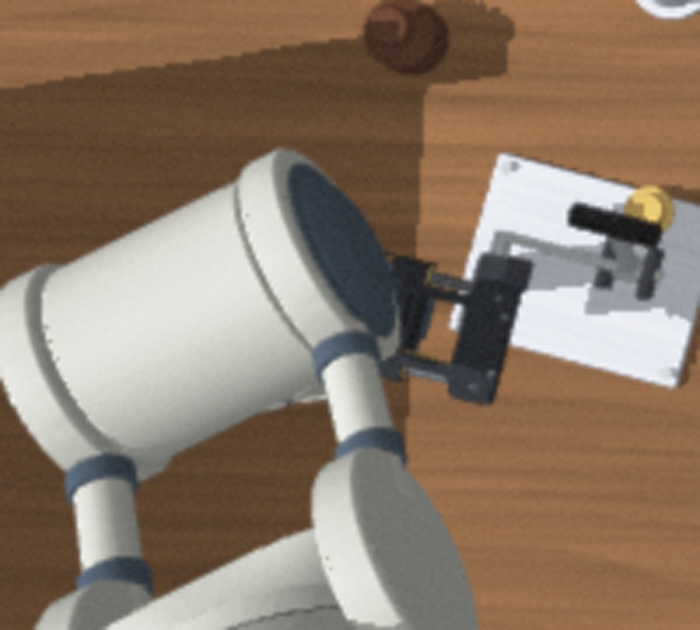

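View pics/side4.png

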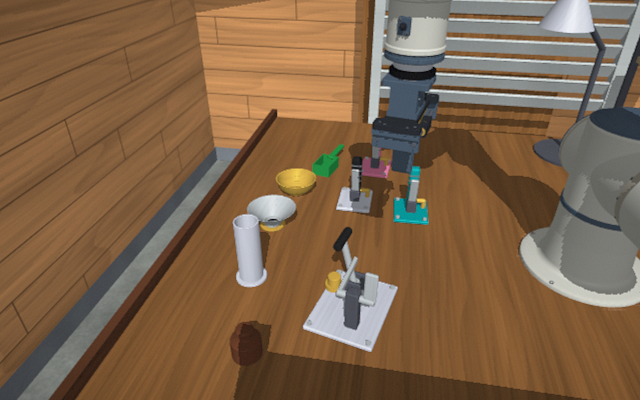

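Run:
```python
from h import *
p=np.array(arm.current_ee_pos());R=np.array(arm.current_tool_rot());print(arm.current_t(),p,arm.current_width())
for n in("side","top"):
    im=arm.snapshot(n)[:,:,::-1].copy()
    for d in((0,0,0),(0,0,-.08),(0,.089,-.079),(0,-.089,-.079),(.038,0,-.079),(-.038,0,-.079)):
        q=proj(n,p+R@np.array(d));print(n,d,q.round());
        cv2.circle(im,tuple(int(x) for x in q),1,(0,0,255),-1)
    cv2.imwrite(f"pics/{n}6.png",im)
s=cv2.imread("pics/side6.png");crop(s,330,460,60,240,3.3,"pics/c6.png")
```

```text
19.45 [0.43582429 0.1508591  0.25915607] 0.0006095204846223252
side (0, 0, 0) [401. 182.]
side (0, 0, -0.08) [405. 142.]
side (0, 0.089, -0.079) [416. 125.]
side (0, -0.089, -0.079) [392. 165.]
side (0.038, 0, -0.079) [384. 139.]
side (-0.038, 0, -0.079) [426. 147.]
top (0, 0, 0) [242. 259.]
top (0, 0, -0.08) [235. 261.]
top (0, 0.089, -0.079) [279. 272.]
top (0, -0.089, -0.079) [191. 250.]
top (0.038, 0, -0.079) [240. 242.]
top (-0.038, 0, -0.079) [230. 280.]
```

View pics/c6.png

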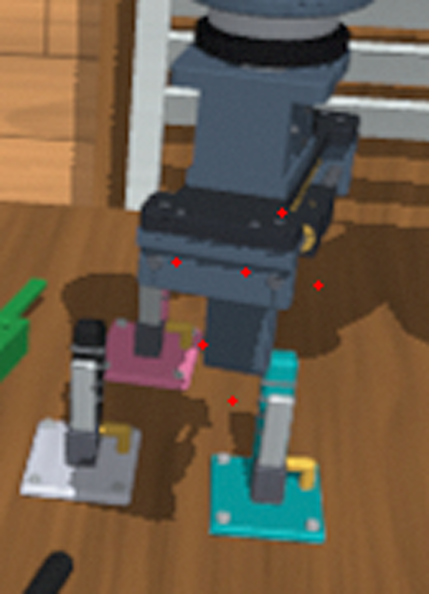

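View pics/top6.png

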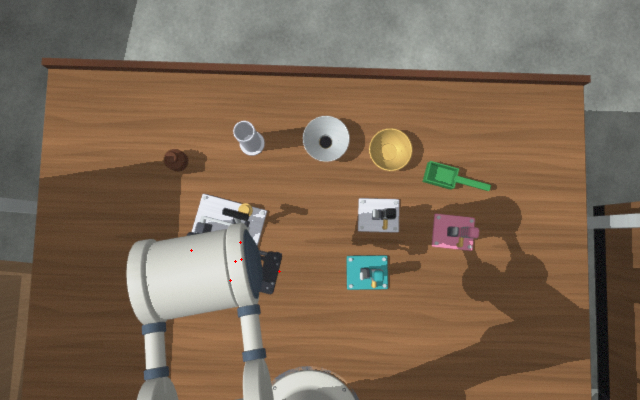

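The visible fingertip at side (403,171) lies about 12–14 px above where the reported TCP projects (401,182), while the top view agrees in xy. It looks as if the fingers end roughly 30 mm higher than reported, which explains the miss. I'll check this against the purge picture too.

Run:
```python
from h import *
for z in(.082,.1,.11,.12,.13): print(z,proj("side",[.55-.016,-.178+.0232+.0135,z]).round(1),proj("side",[.55+.016,-.178+.0232+.0135,z]).round(1))
p=np.array(arm.current_ee_pos());R=np.array(arm.current_tool_rot())
for dz in(0,.015,.025,.035): print(dz,[proj("side",p+R@np.array([sx,-.0135,-dz])).round(1) for sx in(-.016,.016)])
s=cv2.imread("pics/side1.png");crop(s,335,375,130,205,8,"pics/c7.png")
s=cv2.imread("pics/side4.png");crop(s,370,430,110,190,7,"pics/c8.png")
```

```text
0.082 [360.4 182.1] [348.4 181. ]
0.1 [360.7 176.1] [348.6 175. ]
0.11 [360.9 172.8] [348.8 171.7]
0.12 [361.1 169.4] [348.9 168.3]
0.13 [361.3 166. ] [349.  164.9]
0 [array([407.4, 186.8]), array([390.3, 183.5])]
0.015 [array([408.3, 179.7]), array([391. , 176.4])]
0.025 [array([408.8, 174.8]), array([391.4, 171.6])]
0.035 [array([409.4, 169.9]), array([391.9, 166.7])]
```

View pics/c7.png

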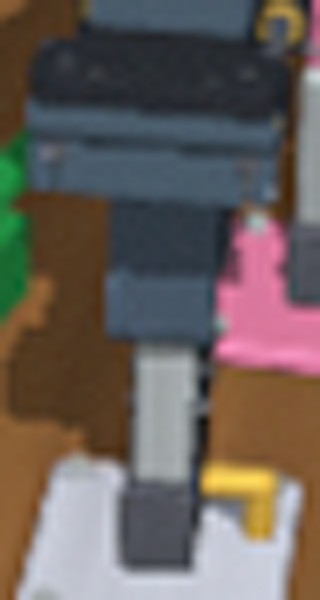

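View pics/c8.png

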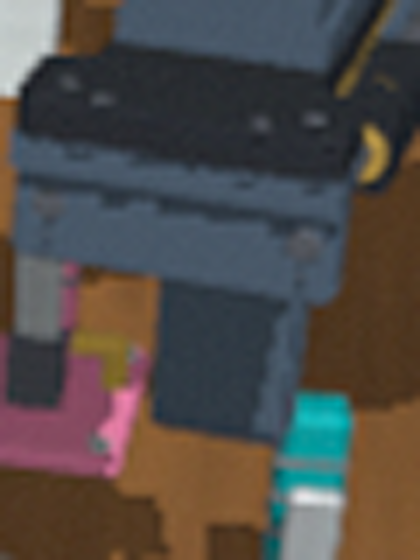

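In both pictures the fingers end about 28 mm short of the reported TCP along the tool axis: fingertip z was about 0.110 at the purge, against 0.082 commanded. At that height the squeezed stack is still 41 mm and the jaws stalled at 40.7 mm, so the squeeze is valid. The sprung-back trigger is fully visible in side4 at (356,165). I'll offset by 28 mm and redo the catch with force checks.

```bash
cat >> h.py <<'E'
TO=.028
def tip(p,R): return np.asarray(p)+np.asarray(R)[:,2]*TO   # TCP command that puts real finger ends at p
def fd(): return np.round(DR.T@np.array(arm.current_force()),1)
E
python3 - <<'E'
from h import *
f0=fd();print(f0)
arm.move_l(tip(D(-62,30,200),RC),RC,feed=.25)
arm.move_l(tip(D(-62,33,125),RC),RC,feed=.15);print(fd())
hf=13.5
for a in (-.1,.1,.3,.5,.7,.9,1.1,1.2,1.3,1.34):
    r=48;y=85+r*np.sin(a)-4*np.cos(a)-hf;z=85+r*np.cos(a)+4*np.sin(a)
    z=min(z,125)
    arm.move_l(tip(D(-62,y,z),RC),RC,feed=.06)
    f=fd();print(a,round(y),round(z),f)
    if abs(f).max()>15: print("stop");break
for n in("side","top"): cv2.imwrite(f"pics/{n}9.png",arm.snapshot(n)[:,:,::-1])
crop(cv2.imread("pics/side9.png"),290,420,180,360,3,"pics/c9.png");print(arm.current_t(),arm.current_ee_pos())
E
```

```text
[0.6 0.4 0.5]
[ 0.  -0.3  0.8]
-0.1 63 125 [ 0.1  0.5 -0.4]
0.1 72 125 [0.4 0.6 0.4]
0.3 82 125 [-0.5 -0.3  0.5]
0.5 91 125 [ 0.3  0.3 -0.3]
0.7 99 124 [ 0.6 -0.7 -0.3]
0.9 107 118 [-0.6  0.2 -0.1]
1.1 112 110 [ 0.8 -0.  -0.1]
1.2 115 106 [0.2 0.4 0.5]
1.3 117 102 [ -4.5 -11.3  32.8]
stop
23.9167 [0.47274693 0.32239233 0.07518875]
```

View pics/c9.png

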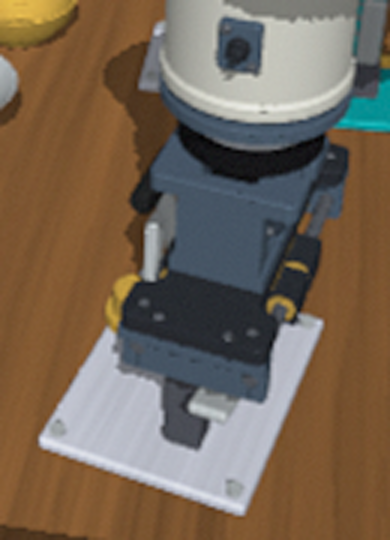

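Now the bar stands upright at crop (150,250), the tab lies out at (215,405), and a firm 33 N shows the stop was reached. I'll back off and verify.

Run:
```python
from h import *
p=np.array(arm.current_ee_pos())
arm.move_l(p+[0,0,.06],feed=.15)
arm.move_l(tip(D(-62,80,215),RC),RC,feed=.25)
arm.grip(.06)
pp,R=lev(0,1,.10)
arm.move_to(tip(pp,R),R)
print(arm.current_t(),fd(),arm.current_width())
tipw=np.array(arm.current_ee_pos())-R[:,2]*TO
for n in("side","top"):
    cv2.imwrite(f"pics/{n}10.png",arm.snapshot(n)[:,:,::-1])
    print(n,[proj(n,tipw+R[:,1]*s).round(1) for s in(-.0435,.0435)])
crop(cv2.imread("pics/side10.png"),270,430,140,345,2.9,"pics/c10.png")
for a in (1.5,1.4,1.3): print(a,"bar tip",proj("side",D(-8,85-90*np.cos(a),85+90*np.sin(a))),"tab",proj("side",D(-58,85+60*np.sin(a-.2),85+60*np.cos(a-.2))))
```

```text
27.5667 [-0.5  0.1 -0.1] 0.060229789868066395
side [array([354.8, 203. ]), array([312.7, 203.4])]
top [array([225.2, 221.8]), array([236.4, 185.9])]
1.5 bar tip [346.72034349 254.06760942] tab [360.49957193 317.72246823]
1.4 bar tip [348.40304522 251.56198422] tab [361.00695457 314.55494661]
1.3 bar tip [350.00823723 249.54445768] tab [361.61327191 311.23673527]
```

View pics/c10.png

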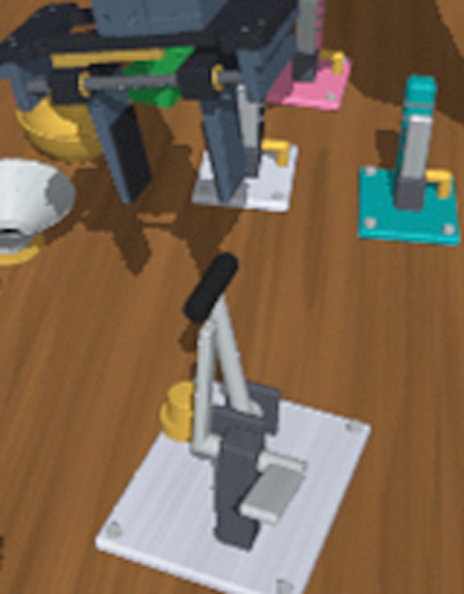

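View pics/top10.png

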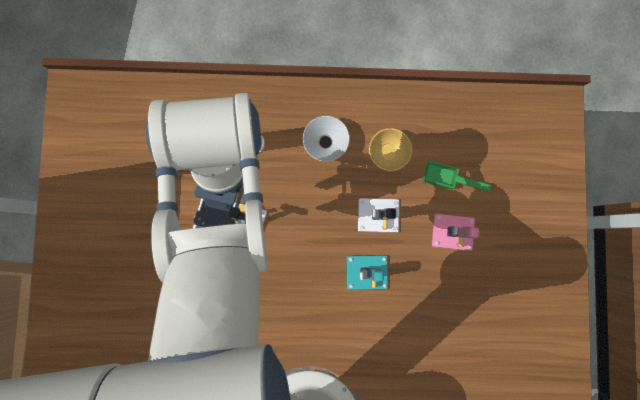

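The catch is fully up: bar upright and tab out at side (359,317), which matches 1.5 rad. The offset fingertips are where expected. Next is to descend and pinch the crossbar.

Run:
```python
from h import *
pp,R=lev(0,1,0)
arm.move_l(tip(pp,R),R,feed=.12);print(fd())
for w in(.035,.026,.021):
    arm.grip(w);print(w,arm.current_width(),fd())
    if abs(fd()).max()>12:break
print(arm.current_t(),arm.current_ee_pos(),tip(pp,R))
for n in("side",): cv2.imwrite(f"pics/{n}11.png",arm.snapshot(n)[:,:,::-1])
crop(cv2.imread("pics/side11.png"),270,430,140,345,2.9,"pics/c11.png")
```

```text
[ 0.3 -0.6 -0.4]
0.035 0.03509006509023309 [-0.   0.4 -0.6]
0.026 0.026119647210016646 [-0.3  0.8 -0.9]
0.021 0.02069594324931071 [-0.2 -0.3 -0.8]
29.9 [0.52537533 0.19237041 0.09606424] [0.52540424 0.19239192 0.09607983]
```

View pics/c11.png

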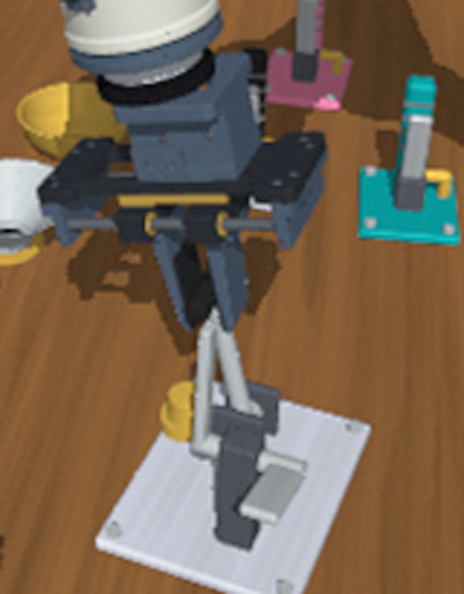

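The jaws straddle the black bar, well centred, with no contact at 20.7 mm. Closing and pulling along the arc.

Run:
```python
from h import *
arm.grip(.010);print(arm.current_width(),fd())
ok=all(arm.solve_ik(tip(lev(q)[0],lev(q)[1]),lev(q)[1]) is not None for q in np.arange(.05,.74,.05));print(ok)
if ok and .014<arm.current_width()<.021:
  for q in np.arange(.05,.701,.05):
    p,R=lev(q);p=tip(p,R);arm.move_l(p,R,feed=.015)
    f=fd();print(round(q,2),f,round(arm.current_width(),4),np.linalg.norm(arm.current_ee_pos()-p).round(4),np.abs(arm.current_dq()).max().round(1))
    if np.linalg.norm(f)>40: print("stop");break
print(arm.current_t())
for n in("side","top"): cv2.imwrite(f"pics/{n}12.png",arm.snapshot(n)[:,:,::-1])
crop(cv2.imread("pics/side12.png"),270,430,140,345,2.9,"pics/c12.png")
```

```text
0.01755117020442904 [-5.7  0.1  5.7]
True
0.05 [ 3.   1.  -2.2] 0.0178 0.0001 0.8
0.1 [ 2.9  2.4 -4.5] 0.0176 0.0002 0.6
0.15 [ 3.5  4.5 -3.4] 0.0178 0.0003 0.7
0.2 [ 3.   4.2 -3.6] 0.0172 0.0005 0.6
0.25 [ 3.7  4.5 -2.8] 0.0174 0.0007 0.6
0.3 [ 4.3  4.7 -3.2] 0.017 0.0009 0.5
0.35 [ 5.1  5.3 -2.1] 0.0176 0.0012 0.6
0.4 [4.1 6.4 0. ] 0.0175 0.0014 0.6
0.45 [ 4.1  7.1 -0.7] 0.0173 0.0017 0.6
0.5 [6.  6.3 1.7] 0.0175 0.002 0.5
0.55 [4.9 6.1 4.7] 0.0175 0.0022 0.6
0.6 [4.9 6.  4.7] 0.0174 0.0025 0.6
0.65 [2.  6.4 9.9] 0.0179 0.0027 0.7
0.7 [ 2.6  6.9 12.3] 0.0177 0.003 1.0
35.4333
```

View pics/c12.png

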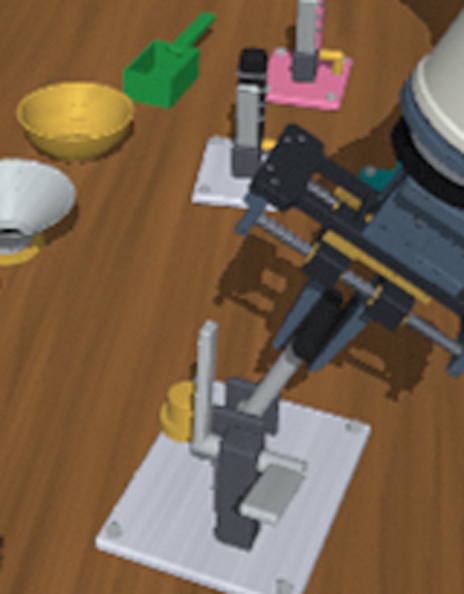

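The lever is pulled a long way (tangential reaction about 8 N, which is the spring value) but there's no sign of the stop yet. I'll keep going until the reaction clearly rises above the spring.

Run:
```python
from h import *
for q in np.arange(.715,.84,.015):
    p,R=lev(q)
    if arm.solve_ik(tip(p,R),R) is None: print("unreach",q);break
    arm.move_l(tip(p,R),R,feed=.015);arm.sleep(.1)
    ft=np.mean([fd() for _ in range(4)],axis=0);l=.25-q
    ftan=ft@np.array([np.cos(l),0,-np.sin(l)])
    a=np.array(arm.current_tool_rot());u=DR.T@-a[:,2];act=.25-np.arctan2(u[0],u[2])
    print(round(q,3),ft,"tan",ftan.round(1),"tool q",act.round(3),arm.current_width())
    if ftan>20 or np.linalg.norm(ft)>35: break
arm.sleep(.3)
print(arm.current_t(),fd())
for n in("side","top"): cv2.imwrite(f"pics/{n}13.png",arm.snapshot(n)[:,:,::-1])
crop(cv2.imread("pics/side13.png"),270,430,140,345,2.9,"pics/c13.png")
print([(q,proj("side",DO+[0,0,.03]+DR@np.array([np.sin(.25-q)*.115,y,np.cos(.25-q)*.115])).round(1)) for q in(.6,.65,.7) for y in (-.032,.032)])
```

```text
0.715 [ 2.   7.1 13.5] tan 7.8 tool q 0.719 0.01760300191044668
0.73 [ 0.3  8.  14. ] tan 6.7 tool q 0.734 0.017561030878950824
0.745 [11.5  3.5 16.6] tan 18.0 tool q 0.75 0.017407832510469654
0.76 [23.4 -1.  17.4] tan 28.9 tool q 0.768 0.017239924970021036
37.2333 [23.2 -0.  17.7]
[(0.6, array([380.1, 239.3])), (0.6, array([370.6, 258.8])), (0.65, array([382.7, 240.8])), (0.65, array([373.3, 260.4])), (0.7, array([385.2, 242.4])), (0.7, array([375.9, 262.1]))]
```

View pics/c13.png

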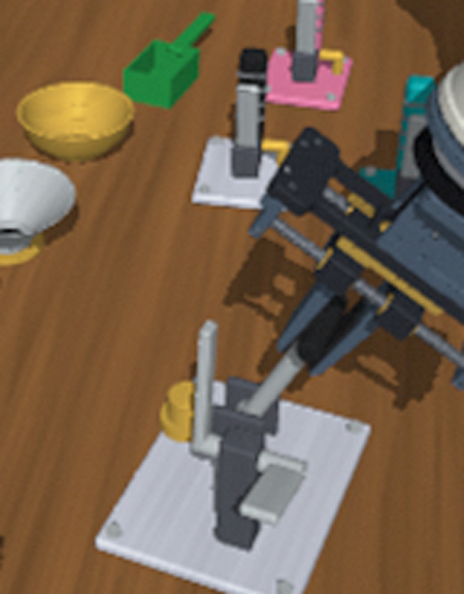

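The reaction jumped from 7 to 29 N at a clear hard stop. The bar's near end at (376.2,262.4) matches the 0.70 rad prediction (375.9,262.1), and the catch is still upright. One last full-view check of the bystanders before handing in.

Run:
```python
from h import *
def cen(f,lo,hi,box):
    x0,x1,y0,y1=box;h=cv2.cvtColor(cv2.imread(f),cv2.COLOR_BGR2HSV)[y0:y1,x0:x1];m=cv2.inRange(h,lo,hi);M=cv2.moments(m,True);return round(M['m10']/M['m00']+x0,1),round(M['m01']/M['m00']+y0,1)
for f in("pics/side0.png","pics/side13.png"):
    print(f,"scoop",cen(f,(45,90,40),(80,255,255),(300,350,140,180)),"bowl",cen(f,(20,120,90),(32,255,255),(270,320,165,200)),"cyl",cen(f,(0,0,150),(180,60,255),(225,272,210,292)),"wt",cen(f,(0,80,10),(12,255,90),(225,265,318,368)))
```

```text
pics/side0.png scoop (326.9, 162.8) bowl (295.7, 180.6) cyl (249.2, 248.0) wt (247.4, 345.0)
pics/side13.png scoop (326.9, 162.8) bowl (295.7, 180.6) cyl (249.1, 248.1) wt (247.0, 344.9)
```

View pics/side13.png

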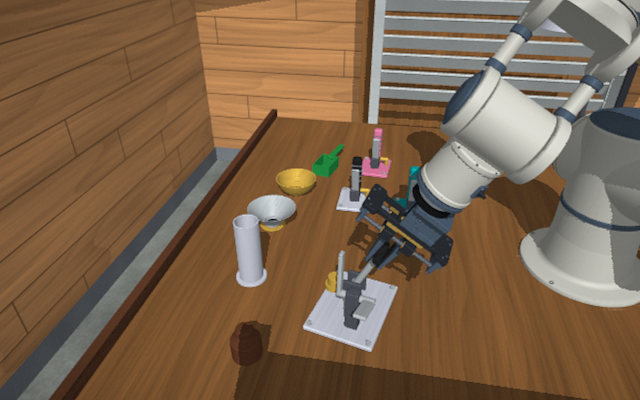

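The bystanders are unmoved (centroids within 0.4 px), the trigger is back out, the catch is up and the lever is held at its stop.

```bash
python3 -c "
from rig import arm
print(arm.current_t(),arm.current_force(),arm.current_width());arm.sign_off()"
```

```text
37.3333 [21.94957323 -5.13476221 16.37363567] 0.017656164791283385
the job is handed in; nothing more can be done
```

I did the whole job in the order asked and handed it in at 37.3 s, with the gripper still holding the lever pulled.

- **Purge trigger:** I squeezed the white, black-post purge until the jaws stalled at 40.7 mm, against 41 mm given for fully squeezed. After release the trigger showed sprung back in the side view.
- **Safety catch:** It is up against its stop; the push ended at 33 N. The bar still stood upright in the last picture.
- **Lever:** It is held at its end stop. The pull reaction jumped from 7 to 29 N, and the crossbar's end lies within 0.5 px of where full pull should put it.
- **Bystanders:** The bowl, cylinder, scoop and weight are where they stood, within 0.4 px in the side view.

**What disagreed:**
- **First catch push:** It missed, because the fingers end about 28 mm short of the reported TCP. I allowed for that and the second push worked.
- **Squeeze height:** The squeeze came before I knew this, so the fingers were about 28 mm higher than planned, near the top of the trigger. I judge it full from the stalled width.
- **Purge post:** It stood about 5 mm off the position I took from the plate edges. I re-centred using the force reading, after up to 22 N sideways on the tool.

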